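# Pop open the touch-latch book cupboard

## Task

Press the front of the blue cupboard door near its free edge so that the touch catch lets go and the door springs ajar by itself; take the fingers away for a moment, then reach behind the free edge and push the door round from its inner side until it stands wide open, at a right angle or more, and stays there. Keep the orange door shut, and do not pick up or shift anything else on the table or on the cupboards.

Things in the scene. Friction and masses are not known exactly. Their poses are not given: they have to be found in the camera images.
- blue_cupboard: White cupboard fixed to the table, 160 deep (x) x 180 wide (y) x 160 mm high, blue handleless door on its -x side towards the robot, blue strip on top along the front. Origin: centre of underside; x to its back, y to its left, z up. Shut door: front face at x = -102, inner face at -88; 176 wide, 14 thick, from 4 to 156 mm height. Carcass front at x = -80 mm.
- blue_door (a joint): Blue door angle, rad. 0 = latched; grows as it swings out to the robot; stop at 1.9. Pressed in 3.5 mm at the dot (-0.024; 4 to 5 N) the catch lets go; inner stop -0.037. As the finger draws back a plunger drives it out to about 0.5 (ajar), where it stays. Swings on with about 1 N when slow, stays where left, does not latch again.
- blue_door_touch (a point): Centre of the white 26 mm touch dot on the blue door's front face near its free (-y) edge: 146 mm from the hinge, 30 mm from the free edge, 122 mm above the table (34 mm below the door's top). Moves with the door.
- blue_door_hinge (a point): Point on the blue door's upright hinge axis at its left (+y) edge, level with the door's top, in the plane of its inner face: (-88, +88, 156) mm in the cupboard's frame. The inner face runs 176 mm from here to the free edge.
- orange_cupboard: The same cupboard with an orange door and orange strip, at the other place. Leave it alone.
- orange_door (a joint): Angle of the orange door in rad, same mechanism. 0 = shut; must stay shut.
- book_pile: Bystander: loose pile of three picture books, 210 x 150 x 30 mm high, at the right. Origin: centre of underside.
- pen_cup: Bystander: loose empty grey cup, 68 mm across, 90 mm high, between the cupboards towards the back. Origin: centre of underside.
- date_stamp: Bystander: loose hand stamp with wooden grip, 45 x 30 mm, 81 mm high, at the left. Origin: centre of underside.
- bookend: Bystander: loose grey steel bookend, 100 x 90 mm, 130 mm high, at the right. Origin: centre of underside.
- glue_jar: Bystander: loose jar with red cap, 52 mm across, 75 mm high, at the left. Origin: centre of underside.
- tape_roll: Bystander: loose amber tape roll, 72 mm across, 22 mm high, lying on the orange cupboard. Origin: centre of underside.
- ink_pad: Bystander: loose black ink pad, 70 x 100 x 20 mm, lying on the blue cupboard. Origin: centre of underside.

How it is judged:
By the outcome, as a careful person would: the job done as asked, in the order asked, and still so for the second after the job is handed in, with the robot touching nothing.
It also fails if it takes over 51 s, if anything falls off the work surface, if the arm or the gripper's body presses on something with over 40 N, if the wrist force passes 120 N, or if a joint passes its speed limit or range.

## Robot

A 7-joint arm with a two-finger parallel gripper is mounted at the origin on the work surface. World frame = base frame: x ahead of the robot, y to its left, z up, the work surface at z = 0. Lengths are in m, angles in rad, forces in N, time in s.
With the tool pointing down it reaches from about 0.4 to 0.85 m from the base axis. Payload 10.4 kg.
Tool frame: the origin (TCP) lies between the finger pads; the fingertips stand 25 mm ahead of it and the grasp point (between the pads) lies 6 mm ahead of it; x points along the fingers, y is the direction in which the jaws open and shut, and the axes are right-handed (so a half turn about x gives the same grasp; the last joint's range is limited). The gripper opens to 87 mm and grips with 3 to 60 N. Pads are 19 mm wide; open, the fingers measure 117 mm over their backs; the gripper's body (75 mm by 190 mm) begins 51 mm behind the grasp point.
Start: joints at [-1.16, 0.332, -0.065, 1.46, 0.022, 1.35, -0.088], TCP at [0.263, 0.567, 0.248] pointing down, gripper open.
Joint ranges: [-2.6, 2.6], [-0.5, 2.12], [-1.47, 1.34], [0.16, 2.42], [-1.27, 4.41], [0.06, 2.06], [-2.6, 2.6]. Speed limits (rad/s): [2.22, 2.22, 2.79, 2.79, 3.14, 3.14, 3.14].

## Interface

Orientations are given as a unit quaternion [x, y, z, w].
In Python, from bench import r gives the robot as it stands.
- The arm moves only by the shell command python3 -m pendant 'ROWS' [FORCE]. ROWS is JSON, a list of rows, each an object with "translation": the shift along the world's x, y, z in cm, a list of three; "angular": the turn, a rotation vector about the world's x, y, z in degrees, a list of three; "hand": the opening, from -1 (shut) to 1 (fully open). In form: [{"translation": [dx, dy, dz], "angular": [wx, wy, wz], "hand": hand}, ...]. A call has 1 to 20 rows; each row shifts and turns the commanded pose from where the row before left it; what a row does not reach is not made up. A row lasts 1/10 s, in which the tool goes at most 50 mm and 8.59 degrees, less where a joint would pass 70% of its speed; a pose out of reach is approached as far as the arm can. A call is refused whole if a number of a shift passes 5 or a number of a turn 8.59, either way. A call with a gripper value outside its range is refused whole. The fingers move at their own pace and stop on an object; FORCE is the grip in N (left out, the last holds). Time passes only in rows, so rows that do not move let the fingers close. It gives the time, the measured TCP pose, the force and the opening at its end, in the units of the state.
- r.read_state(): the state, without advancing time (a new reading comes with each control period).
- r.camera(name): name is "scene" or "side" or "wrist"; returns the picture (384x512x3 uint8, red, green, blue); there is no depth.
- r.camera_info(name): a dict with "fx", "fy", "cx", "cy" (pixels), "distortion" ([k1, k2, p1, p2, k3] as OpenCV has them; the pictures are not rectified), "rvec" (rotation vector, rad) and "tvec" (3), from world to camera coordinates, as OpenCV has them; the wrist camera has in their place "mount" (4x4, takes a point from camera to tool coordinates, whose origin is the TCP and whose axes are the tool frame's). Camera axes: x right, y down, z forward; pixel columns grow to the right and rows downward; lengths in m; the calibration is good to about 2 mm. A picture is of the moment at which its call begins: read the wrist's pose just before it. camera_info takes no time and is no camera call.
- r.close_job(): hands the job in, once; it reports no verdict.
Trained networks look in the newest picture that a camera, given by its name, has taken for a name from the list of things; names that differ only in an ending like _2 or _b are one class to them, and where a whole thing is asked for, a point or a joint stands for the part that bears it (a point fixed in the world has none). Each returns a list of dicts, best first, with "confidence" (0 to 1); they miss things now and then, are a little off and sometimes report something else, mostly with a low value. They report only what shows in the picture. A call takes as long as a camera call.
- r.find_in(camera, name): "point" ([row, column] in pixels, amid what is visible of it).
- r.mark_of(camera, name): "point" ([row, column] in pixels: a listed point, or the origin of a listed thing).
The state is a dict: "time": time; "joint_positions": joint angles; "joint_vel": joint speeds; "joint_torque": joint torques, N m; "ee_pos": TCP position; "eef_rot": TCP orientation; "ft_force": force on the tool from outside, world axes, zero at the start; "torque": the same for the moment, N m; "width": finger opening in m.
Only numpy, scipy, OpenCV 4.12 (cv2) and the standard library are available. Lean on these libraries where they do the work, as an engineer would, in place of code of your own. Each camera call takes 0.05 s, during which the arm holds its last target.

## Working session

There is one attempt and no reset: what is moved stays moved. The work goes in short steps, Python scripts to look and compute and a shell command to move; the robot and the scene stay as the last step left them, time stands still between calls to the robot, and variables do not carry over. Pictures are saved under pics/ and viewed, and the job is handed in when it is done.

```bash
mkdir -p pics; ls; python3 - <<'E'
from bench import r
import cv2
s=r.read_state();print(s['time'],s['ee_pos'],s['eef_rot'],s['width'])
for c in('scene','side'):
    im=r.camera(c);cv2.imwrite(f'pics/{c}0.png',im[:,:,::-1])
    i=r.camera_info(c);print(c,{k:(v if not hasattr(v,'tolist') else v.tolist()) for k,v in i.items()})
    for n in('blue_cupboard','blue_door_touch','blue_door_hinge','orange_cupboard','ink_pad','pen_cup','book_pile','bookend','glue_jar','date_stamp'):
        print(n,[([round(float(x),1) for x in d['point']],round(d['confidence'],2)) for d in r.mark_of(c,n)][:2])
E
```

```text
pics
0.0 [0.26254208 0.56681071 0.24676041] [ 0.15166886  0.69063244 -0.15263744  0.6904529 ] 0.0870466839735039
scene {'fx': 377.1489643498827, 'fy': 377.1489643498827, 'cx': 248.00233733876826, 'cy': 191.74535228182836, 'distortion': [-0.0378451296093174, 0.0, 0.0, 0.0, 0.0], 'rvec': [1.0552893246934887, 2.6142032705139937, -0.7991737780179884], 'tvec': [0.40358309653948615, -0.28365846946248885, 1.5781121444466106]}
blue_cupboard [([251.7, 260.7], 0.67)]
blue_door_touch [([200.3, 265.4], 0.52)]
blue_door_hinge [([221.7, 300.6], 0.77), ([170.0, 181.1], 0.52)]
orange_cupboard [([189.9, 194.4], 0.81)]
ink_pad [([230.6, 250.2], 0.67), ([241.5, 190.4], 0.2)]
pen_cup []
book_pile [([122.0, 202.1], 0.67)]
bookend [([149.8, 158.8], 0.56)]
glue_jar [([302.1, 345.2], 0.68)]
date_stamp [([279.3, 377.6], 0.48)]
side {'fx': 455.89307288858066, 'fy': 455.89307288858066, 'cx': 259.4301486336943, 'cy': 189.0468846700567, 'distortion': [-0.10243740882977743, 0.0, 0.0, 0.0, 0.0], 'rvec': [1.4392826029034462, 2.557522551744698, -0.44719547572239104], 'tvec': [0.2786452302491305, -0.4474928223497384, 1.7093871071191484]}
blue_cupboard []
blue_door_touch [([188.9, 280.1], 0.66), ([102.3, 177.7], 0.34)]
blue_door_hinge [([209.1, 326.1], 0.88), ([251.4, 213.0], 0.66)]
orange_cupboard [([188.8, 192.4], 0.75), ([270.4, 376.8], 0.21)]
ink_pad [([236.2, 279.5], 0.85), ([100.5, 175.8], 0.52)]
pen_cup [([248.2, 211.5], 0.7)]
book_pile [([97.9, 177.3], 0.62)]
bookend [([148.4, 143.8], 0.9)]
glue_jar [([266.4, 373.4], 0.83)]
date_stamp [([240.7, 396.6], 0.62)]
```

View pics/scene0.png

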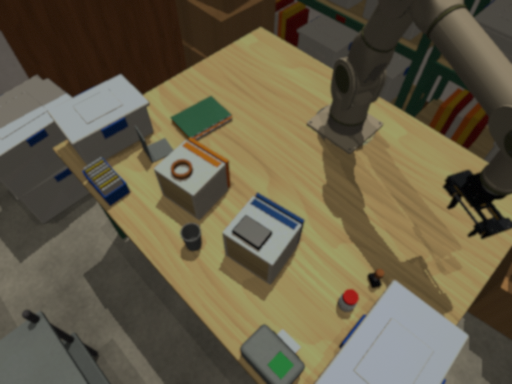

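View pics/side0.png

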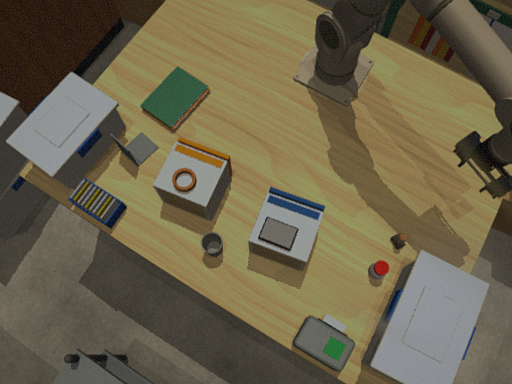

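```bash
cat > h.py <<'E'
import numpy as np,cv2
from bench import r
def cam(c):
    i=r.camera_info(c)
    K=np.array([[i['fx'],0,i['cx']],[0,i['fy'],i['cy']],[0,0,1]]);d=np.array(i['distortion'],float)
    return K,d,np.array(i['rvec'],float),np.array(i['tvec'],float)
def ray(c,rc):
    K,d,rv,t=cam(c)
    u=cv2.undistortPoints(np.array([[[rc[1],rc[0]]]],float),K,d)[0,0]
    R=cv2.Rodrigues(rv)[0]
    o=-R.T@t; v=R.T@np.array([u[0],u[1],1.]); return o,v/np.linalg.norm(v)
def atz(c,rc,z):
    o,v=ray(c,rc);return o+v*(z-o[2])/v[2]
def tri(a,b):
    (o1,v1),(o2,v2)=ray('scene',a),ray('side',b)
    A=np.c_[v1,-v2];s=np.linalg.lstsq(A,o2-o1,rcond=None)[0]
    p,q=o1+s[0]*v1,o2+s[1]*v2
    return (p+q)/2,np.linalg.norm(p-q)
def proj(c,P):
    K,d,rv,t=cam(c);return cv2.projectPoints(np.atleast_2d(np.array(P,float)),rv,t,K,d)[0][:,0,::-1]
E
python3 - <<'E'
from h import *
np.set_printoptions(precision=3,suppress=True)
print('touch',tri((200.3,265.4),(188.9,280.1)),'hinge',tri((221.7,300.6),(209.1,326.1)))
for n,c,p,z in [('cup','scene',(251.7,260.7),0),('hinge','scene',(221.7,300.6),.156),('hinge','side',(209.1,326.1),.156),('touch','scene',(200.3,265.4),.122),('touch','side',(188.9,280.1),.122),('orange','scene',(189.9,194.4),0),('orange','side',(188.8,192.4),0),('ohinge','scene',(170,181.1),.156),('ink','scene',(230.6,250.2),.16),('ink','side',(236.2,279.5),.16),('pen','side',(248.2,211.5),0),('book','scene',(122,202),0),('bookend','scene',(149.8,158.8),0),('glue','scene',(302,345),0),('stamp','scene',(279,377),0)]:
    print(n,c,atz(c,p,z))
E
```

```text
touch (array([0.553, 0.082, 0.105]), np.float64(0.00662826407020249)) hinge (array([0.563, 0.239, 0.175]), np.float64(0.010907797153284087))
cup scene [0.663 0.169 0.   ]
hinge scene [0.559 0.231 0.156]
hinge side [0.552 0.241 0.156]
touch scene [0.565 0.088 0.122]
touch side [0.556 0.086 0.122]
orange scene [ 0.663 -0.179  0.   ]
orange side [ 0.669 -0.186  0.   ]
ohinge scene [ 0.697 -0.176  0.156]
ink scene [0.691 0.148 0.16 ]
ink side [0.696 0.164 0.16 ]
pen side [ 0.807 -0.018  0.   ]
book scene [ 0.42  -0.426  0.   ]
bookend scene [ 0.643 -0.429  0.   ]
glue scene [ 0.595  0.471 -0.   ]
stamp scene [0.463 0.496 0.   ]
```

Scene picture: blue cupboard around (235, 265), orange around (180, 195). Both doors face up-picture, towards the robot. Next I zoom in to get the cupboard's pose from its corners.

```bash
python3 - <<'E'
import cv2
a=cv2.imread('pics/side0.png')[180:275,240:335];b=cv2.imread('pics/scene0.png')[185:285,215:310]
cv2.imwrite('pics/z_side.png',cv2.resize(a,(570,570),interpolation=cv2.INTER_CUBIC))
cv2.imwrite('pics/z_scene.png',cv2.resize(b,(570,600),interpolation=cv2.INTER_CUBIC))
E
```

```text
(no output)
```

View pics/z_side.png

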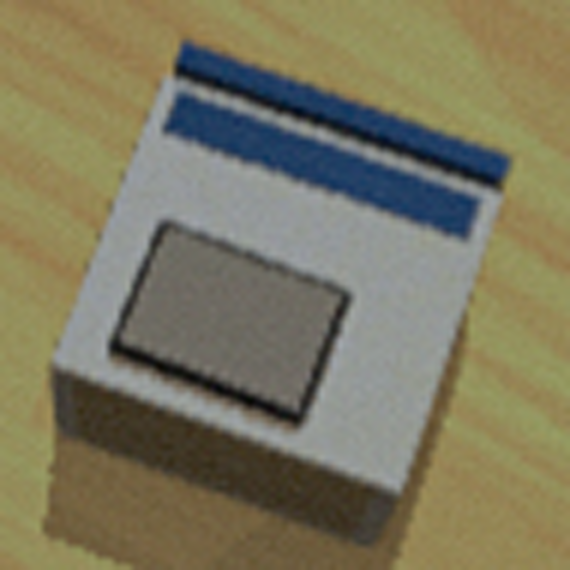

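View pics/z_scene.png

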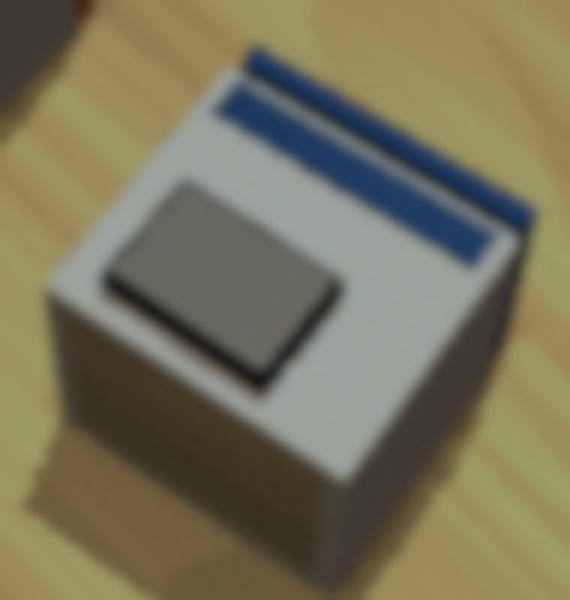

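```bash
python3 - <<'E'
from h import *
from scipy.optimize import least_squares
np.set_printoptions(precision=4,suppress=True)
L=[(-.08,-.09,.16),(-.08,.09,.16),(.08,.09,.16),(.08,-.09,.16),(-.102,-.088,.156),(-.102,.088,.156),(.08,.09,0),(.08,-.09,0)]
S=[(168,80),(500,190),(395,492),(57,365),(185,42),(510,157),(372,545),(65,432)]
C=[(228,72),(525,235),(345,482),(50,287),(255,47),(535,208),(335,592),(72,422)]
f=lambda P,ox,oy:np.array([[oy+(y+.5)/6-.5,ox+(x+.5)/6-.5] for x,y in P])
S=f(S,240,180);C=f(C,215,185);L=np.array(L)
def W(p):
    c,s=np.cos(p[2]),np.sin(p[2]);return np.c_[p[0]+c*L[:,0]-s*L[:,1],p[1]+s*L[:,0]+c*L[:,1],L[:,2]]
for use in('both','scene','side'):
    def res(p):
        w=W(p);a=[]
        if use!='side':a.append(proj('scene',w)-C)
        if use!='scene':a.append(proj('side',w)-S)
        return np.concatenate(a).ravel()
    q=least_squares(res,[.66,.17,0],loss='soft_l1');print(use,q.x,np.degrees(q.x[2]),np.abs(q.fun).max())
    print(res(q.x).reshape(-1,2).round(1).tolist()) if use=='both' else 0
    if use=='both':
        c,s=np.cos(q.x[2]),np.sin(q.x[2])
        for n,l in [('touch',(-.102,-.058)),('hinge',(-.088,.088)),('free',(-.102,-.088))]:
            print(n,q.x[0]+c*l[0]-s*l[1],q.x[1]+s*l[0]+c*l[1])
E
```

```text
both [0.6594 0.1667 0.1921] 11.009253078566791 1.7390615856865566
[[-1.5, 0.1], [-0.0, -0.2], [-0.3, 0.7], [-0.4, -1.0], [-1.0, 0.0], [-0.4, 1.1], [1.3, -0.0], [-0.4, -1.5], [-0.8, -0.5], [0.6, 1.1], [0.4, 1.7], [0.4, -0.8], [-0.3, -0.3], [-0.3, 0.8], [1.1, 0.4], [0.8, -1.1]]
touch 0.5703634925692057 0.09028308256086917
hinge 0.5562245832738456 0.2362696957962531
free 0.5760925182419715 0.06083519189208289
scene [0.6601 0.1676 0.1943] 11.13036228636708 1.5844809446457475
side [0.6589 0.1658 0.1893] 10.846724399035107 1.4414831797055854
```

```bash
python3 - <<'E'
from h import *
from scipy.spatial.transform import Rotation as R
np.set_printoptions(precision=3,suppress=True)
s=r.read_state();q=R.from_quat(s['eef_rot']);print(s['time'],s['ee_pos'],q.as_matrix())
a=np.radians(11)
n=np.array([-np.cos(a),-np.sin(a),0]);l=np.array([-np.sin(a),np.cos(a),0])
for sg in(1,-1):
    M=np.c_[[0,0,-1],sg*l,np.cross([0,0,-1],sg*l)]
    print(sg,np.degrees((R.from_matrix(M)*q.inv()).as_rotvec()))
dot=np.array([.5704,.0903,0])
print('9.5mm finger half; approach 40mm off',dot+n*.0495,'contact',dot+n*.0095)
i=r.camera_info('wrist');print(np.array(i['mount']))
E
```

```text
1.1 [0.263 0.567 0.248] [[ 0.     0.42   0.907]
 [ 0.     0.907 -0.42 ]
 [-1.     0.    -0.   ]]
1 [-0.006 -0.    35.853]
-1 [  -0.       0.007 -144.147]
9.5mm finger half; approach 40mm off [0.522 0.081 0.   ] contact [0.561 0.088 0.   ]
[[-0.001 -0.278  0.961 -0.137]
 [ 1.    -0.001  0.    -0.   ]
 [ 0.     0.961  0.278 -0.077]
 [ 0.     0.     0.     1.   ]]
```

```bash
python3 -m pendant '[{"translation":[1.57,-3.04,0],"angular":[0,0,2.24],"hand":-1},{"translation":[1.57,-3.04,0],"angular":[0,0,2.24],"hand":-1},{"translation":[1.57,-3.04,0],"angular":[0,0,2.24],"hand":-1},{"translation":[1.57,-3.04,0],"angular":[0,0,2.24],"hand":-1},{"translation":[1.57,-3.04,0],"angular":[0,0,2.24],"hand":-1},{"translation":[1.57,-3.04,0],"angular":[0,0,2.24],"hand":-1},{"translation":[1.57,-3.04,0],"angular":[0,0,2.24],"hand":-1},{"translation":[1.57,-3.04,0],"angular":[0,0,2.24],"hand":-1},{"translation":[1.57,-3.04,0],"angular":[0,0,2.24],"hand":-1},{"translation":[1.57,-3.04,0],"angular":[0,0,2.24],"hand":-1},{"translation":[1.57,-3.04,0],"angular":[0,0,2.24],"hand":-1},{"translation":[1.57,-3.04,0],"angular":[0,0,2.24],"hand":-1},{"translation":[1.57,-3.04,0],"angular":[0,0,2.24],"hand":-1},{"translation":[1.57,-3.04,0],"angular":[0,0,2.24],"hand":-1},{"translation":[1.57,-3.04,0],"angular":[0,0,2.24],"hand":-1},{"translation":[1.57,-3.04,0],"angular":[0,0,2.24],"hand":-1},{"translation":[0,0,0],"angular":[0,0,0],"hand":-1},{"translation":[0,0,0],"angular":[0,0,0],"hand":-1}]'
cat >> h.py <<'E'
from scipy.spatial.transform import Rotation as R
np.set_printoptions(precision=3,suppress=True)
def snap(c,n,z=None,k=1):
    im=r.camera(c)[:,:,::-1]
    if z: im=im[z[0]:z[1],z[2]:z[3]]
    cv2.imwrite('pics/'+n+'.png',cv2.resize(im,None,fx=k,fy=k,interpolation=cv2.INTER_CUBIC))
E
python3 - <<'E'
from h import *
snap('wrist','w1');snap('scene','s1',(140,290,180,360),4)
s=r.read_state();print(s['joint_positions'],s['ft_force'])
for n in('blue_door_touch','blue_door_hinge'):
    print(n,[(d['point'],d['confidence']) for d in r.mark_of('wrist',n)])
E
```

```text
time: 2.9
ee_pos: [0.514, 0.0803, 0.2476]
eef_rot: [-0.067, 0.704, 0.067, 0.704]
ft_force: [-0.9, -0.0, 0.3]
width: 0.0007
[-0.538  0.094  0.313  1.752 -0.031  1.3    1.546] [-0.173  0.121  0.356]
blue_door_touch []
blue_door_hinge []
```

View pics/w1.png

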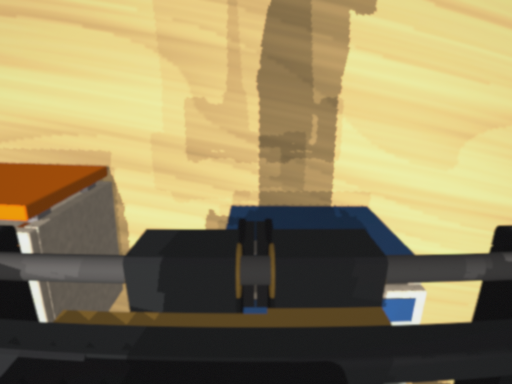

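View pics/s1.png

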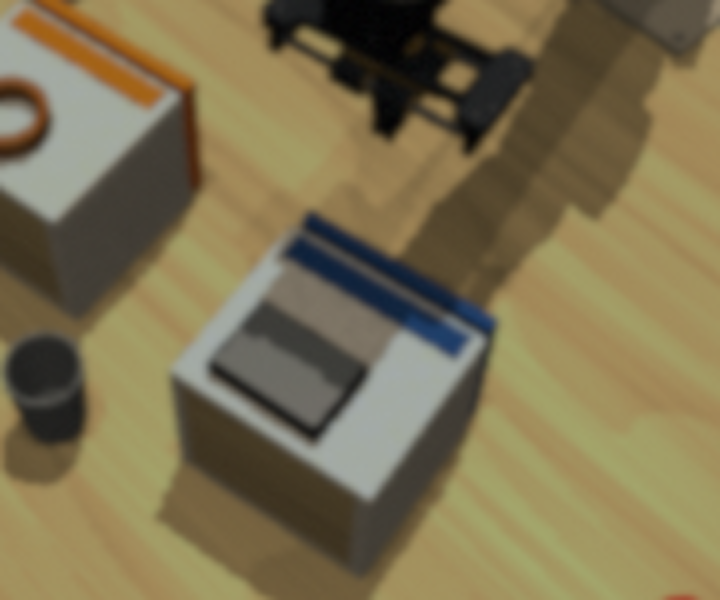

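The wrist view shows the blue door's front face at about (300, 215), with the dot hidden behind the closed fingers. In the scene view the fingers stand about 4 to 5 cm in front of the door near its free edge. The pose agrees with the fit, so I go down and approach.

```bash
python3 -m pendant '[{"translation":[0,0,-2.7],"angular":[0,0,0],"hand":-1},{"translation":[0,0,-2.8],"angular":[0,0,0],"hand":-1},{"translation":[0,0,-2.8],"angular":[0,0,0],"hand":-1},{"translation":[0,0,-2.6],"angular":[0,0,0],"hand":-1},{"translation":[1.0,0.19,0],"angular":[0,0,0],"hand":-1},{"translation":[1.0,0.19,0],"angular":[0,0,0],"hand":-1},{"translation":[1.0,0.19,0],"angular":[0,0,0],"hand":-1},{"translation":[0,0,0],"angular":[0,0,0],"hand":-1},{"translation":[0,0,0],"angular":[0,0,0],"hand":-1}]'
python3 - <<'E'
from h import *
print(r.read_state()['ft_force'])
snap('side','d2',(120,270,180,380),4);snap('scene','s2',(140,290,180,360),4)
E
```

```text
time: 4.0
ee_pos: [0.5445, 0.0866, 0.1393]
eef_rot: [-0.068, 0.704, 0.068, 0.704]
ft_force: [-1.0, 0.2, 0.3]
width: 0.0005
[-1.041  0.205  0.317]
```

View pics/d2.png

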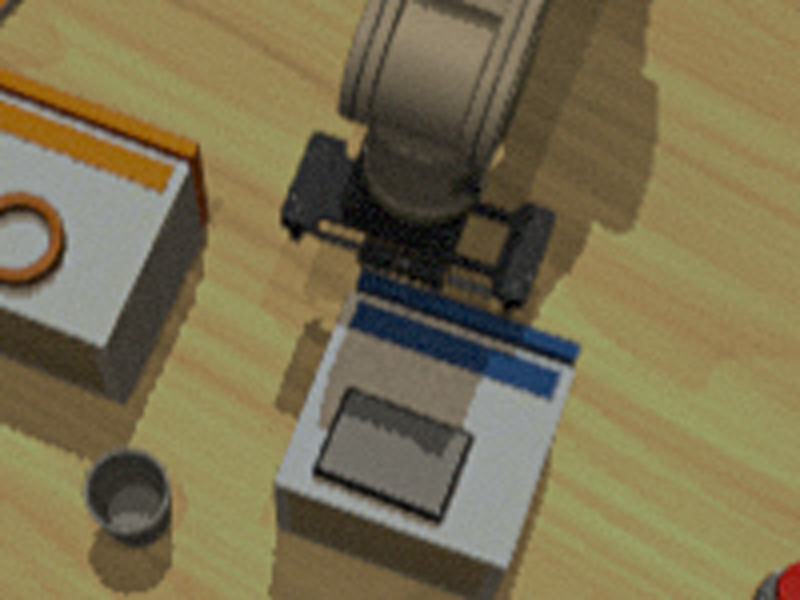

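View pics/s2.png

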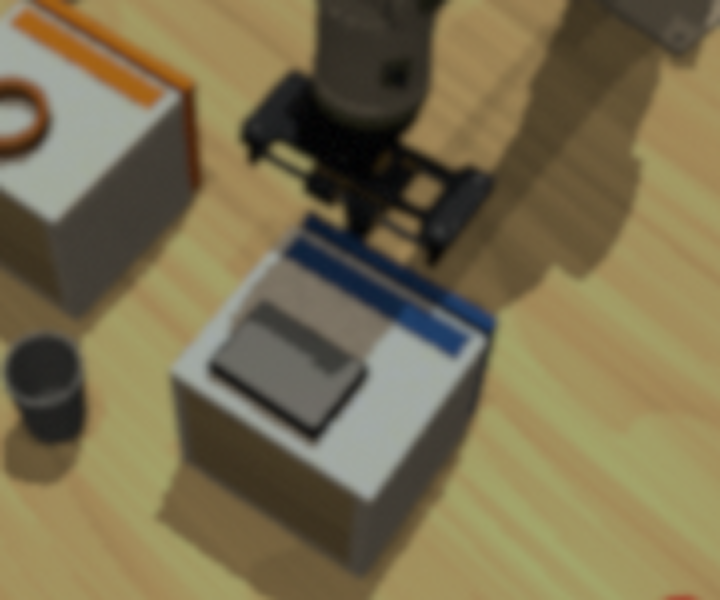

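The views show the closed fingers short of the door near its free edge, with the gripper body above door height. I continue in small steps and watch the force.

```bash
python3 -m pendant '[{"translation":[0.6,0.12,0],"angular":[0,0,0],"hand":-1},{"translation":[0.4,0.08,0],"angular":[0,0,0],"hand":-1},{"translation":[0.2,0.04,0],"angular":[0,0,0],"hand":-1},{"translation":[0,0,0],"angular":[0,0,0],"hand":-1},{"translation":[0,0,0],"angular":[0,0,0],"hand":-1}]'
for i in 1; do python3 -m pendant '[{"translation":[0.2,0.04,0],"angular":[0,0,0],"hand":-1},{"translation":[0,0,0],"angular":[0,0,0],"hand":-1},{"translation":[0,0,0],"angular":[0,0,0],"hand":-1}]'; done
```

```text
time: 4.6
ee_pos: [0.5558, 0.0888, 0.1385]
eef_rot: [-0.068, 0.704, 0.068, 0.704]
ft_force: [1.1, 0.1, 0.3]
width: 0.0001
time: 4.9
ee_pos: [0.5579, 0.0892, 0.1386]
eef_rot: [-0.068, 0.704, 0.068, 0.704]
ft_force: [-1.0, -0.7, -0.2]
width: 0.0003
```

```bash
python3 -m pendant '[{"translation":[0.2,0.04,0],"angular":[0,0,0],"hand":-1},{"translation":[0,0,0],"angular":[0,0,0],"hand":-1},{"translation":[0,0,0],"angular":[0,0,0],"hand":-1}]'
python3 -m pendant '[{"translation":[0.2,0.04,0],"angular":[0,0,0],"hand":-1},{"translation":[0,0,0],"angular":[0,0,0],"hand":-1},{"translation":[0,0,0],"angular":[0,0,0],"hand":-1}]'
```

```text
time: 5.2
ee_pos: [0.5599, 0.0896, 0.1385]
eef_rot: [-0.068, 0.704, 0.068, 0.704]
ft_force: [-1.1, -0.1, 0.2]
width: 0.0005
time: 5.5
ee_pos: [0.5617, 0.0898, 0.1385]
eef_rot: [-0.068, 0.704, 0.068, 0.704]
ft_force: [-3.6, -2.4, 1.5]
width: 0.0005
```

```bash
python3 -m pendant '[{"translation":[0.2,0.04,0],"angular":[0,0,0],"hand":-1},{"translation":[0,0,0],"angular":[0,0,0],"hand":-1},{"translation":[0,0,0],"angular":[0,0,0],"hand":-1}]'
python3 -m pendant '[{"translation":[0.15,0.03,0],"angular":[0,0,0],"hand":-1},{"translation":[0,0,0],"angular":[0,0,0],"hand":-1},{"translation":[0,0,0],"angular":[0,0,0],"hand":-1}]'
```

```text
time: 5.8
ee_pos: [0.564, 0.0903, 0.1385]
eef_rot: [-0.068, 0.704, 0.068, 0.704]
ft_force: [-1.3, -2.4, 0.5]
width: 0.0001
time: 6.1
ee_pos: [0.565, 0.0905, 0.1384]
eef_rot: [-0.068, 0.704, 0.068, 0.703]
ft_force: [-5.8, -3.7, 2.3]
width: 0.0005
```

```bash
python3 -m pendant '[{"translation":[0.15,0.03,0],"angular":[0,0,0],"hand":-1},{"translation":[0,0,0],"angular":[0,0,0],"hand":-1},{"translation":[0,0,0],"angular":[0,0,0],"hand":-1}]'
```

```text
time: 6.4
ee_pos: [0.5652, 0.0905, 0.1384]
eef_rot: [-0.068, 0.705, 0.068, 0.702]
ft_force: [-13.6, -4.6, 8.1]
width: 0.0004
```

The force rose to 13.6 N with no further travel, so the door is at its inner stop and past the catch. I draw back.

```bash
python3 -m pendant '[{"translation":[-1.5,-0.3,0],"angular":[0,0,0],"hand":-1},{"translation":[-2,-0.4,0],"angular":[0,0,0],"hand":-1},{"translation":[-2.5,-0.5,0],"angular":[0,0,0],"hand":-1},{"translation":[-2.5,-0.5,0],"angular":[0,0,0],"hand":-1},{"translation":[-2.5,-0.5,0],"angular":[0,0,0],"hand":-1},{"translation":[-1,-0.2,0],"angular":[0,0,0],"hand":-1},{"translation":[0,0,2.5],"angular":[0,0,0],"hand":-1},{"translation":[0,0,3],"angular":[0,0,0],"hand":-1},{"translation":[0,0,3],"angular":[0,0,0],"hand":-1},{"translation":[0,0,0],"angular":[0,0,0],"hand":-1},{"translation":[0,0,0],"angular":[0,0,0],"hand":-1},{"translation":[0,0,0],"angular":[0,0,0],"hand":-1}]'
python3 - <<'E'
from h import *
snap('side','d3',(120,270,180,380),4);snap('scene','s3',(140,290,180,360),4)
E
```

```text
time: 7.6
ee_pos: [0.4468, 0.0672, 0.2228]
eef_rot: [-0.068, 0.704, 0.068, 0.704]
ft_force: [-0.5, -0.1, 0.2]
width: 0.0002
```

View pics/d3.png

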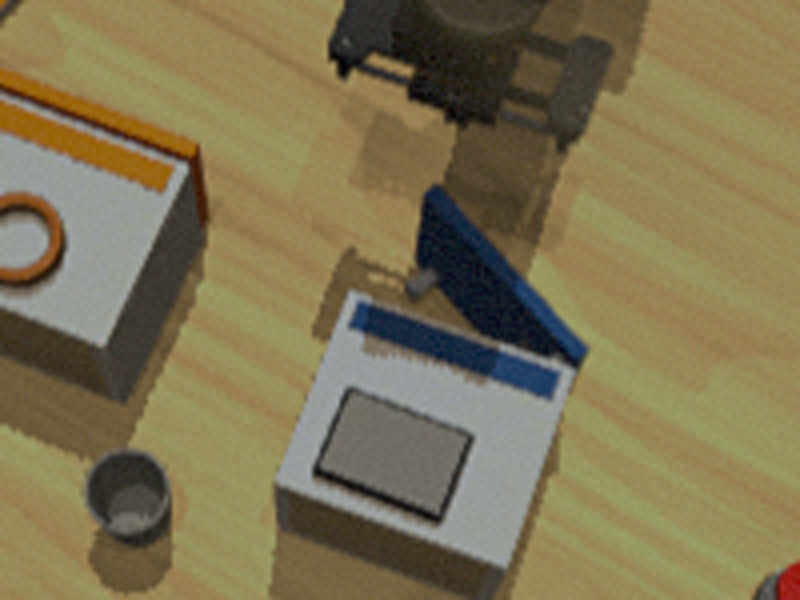

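View pics/s3.png

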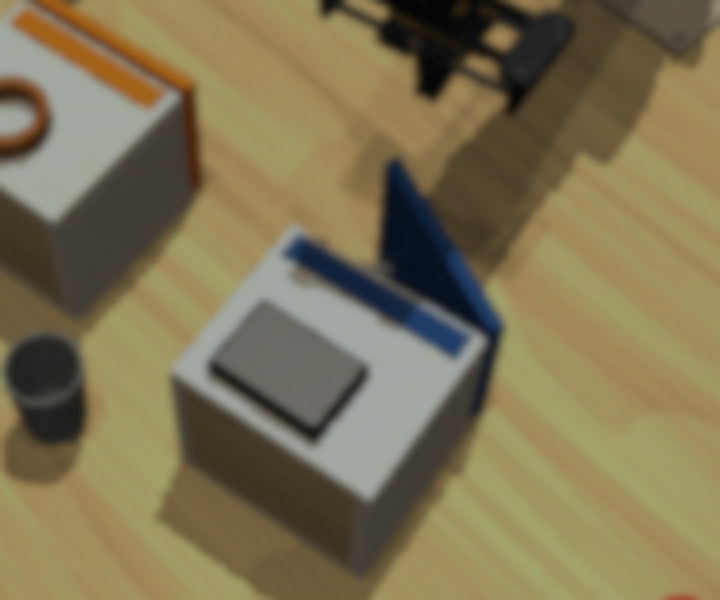

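The door stands ajar; its top free corner shows at about (437, 187) in the side crop and (395, 162) in the scene crop. The orange door is still shut. A small pin is visible at (420, 283) behind the door. Next I measure the door angle.

```bash
python3 - <<'E'
from h import *
h=np.array([.5562,.2363]);a0=np.radians(11)
for c,p in(('side',(166.6,289.2)),('scene',(180.4,278.7))):
    P=atz(c,p,.156);d=P[:2]-h
    # outer corner: 176 along,14 out
    print(c,P,np.hypot(*d),'angle rad',  -(np.arctan2(d[1],d[0])-(np.arctan2(-np.cos(a0),np.sin(a0))))%(2*np.pi)-np.arctan2(.014,.176))
ex=lambda t:np.array([np.sin(a0)*np.cos(t)-np.cos(a0)*np.sin(t), -np.cos(a0)*np.cos(t)-np.sin(a0)*np.sin(t)])
nin=lambda t:np.array([np.cos(a0)*np.cos(t)+np.sin(a0)*np.sin(t),np.sin(a0)*np.cos(t)-np.cos(a0)*np.sin(t)])
print(ex(0),nin(0))
for t in(.5,.6,.8,1,1.2,1.4,1.6,1.75,1.85):
    for rr in(.14,):
        print(t,'tip',h+.176*ex(t),'finger r=.14 off 18mm',h+rr*ex(t)+.018*nin(t),'off35',h+rr*ex(t)+.035*nin(t))
# pin in side picture
print('pin',[atz('side',(190.8,285),z) for z in (.08,.12,.15)])
E
```

```text
side [0.49  0.078 0.156] 0.17176759162911007 angle rad 0.5095915002042855
scene [0.495 0.079 0.156] 0.16861049333537972 angle rad 0.48169489979294705
[ 0.191 -0.982] [0.982 0.191]
0.5 tip [0.503 0.069] finger r=.14 off 18mm [0.531 0.097] off35 [0.547 0.092]
0.6 tip [0.486 0.075] finger r=.14 off 18mm [0.517 0.101] off35 [0.533 0.094]
0.8 tip [0.456 0.092] finger r=.14 off 18mm [0.491 0.111] off35 [0.505 0.101]
1 tip [0.429 0.115] finger r=.14 off 18mm [0.467 0.127] off35 [0.479 0.114]
1.2 tip [0.407 0.142] finger r=.14 off 18mm [0.447 0.146] off35 [0.456 0.132]
1.4 tip [0.392 0.174] finger r=.14 off 18mm [0.432 0.17 ] off35 [0.438 0.154]
1.6 tip [0.383 0.208] finger r=.14 off 18mm [0.421 0.196] off35 [0.424 0.179]
1.75 tip [0.38  0.234] finger r=.14 off 18mm [0.416 0.217] off35 [0.417 0.2  ]
1.85 tip [0.381 0.252] finger r=.14 off 18mm [0.415 0.231] off35 [0.414 0.214]
pin [array([0.539, 0.097, 0.08 ]), array([0.553, 0.102, 0.12 ]), array([0.563, 0.106, 0.15 ])]
```

The door angle is about 0.5 rad. I go over its top edge, then down behind the free edge at about (0.547, 0.077).

```bash
python3 -m pendant '[{"translation":[2,0.2,0.5],"angular":[0,0,0],"hand":-1},{"translation":[3,0.3,0],"angular":[0,0,0],"hand":-1},{"translation":[3,0.3,0],"angular":[0,0,0],"hand":-1},{"translation":[2,0.2,0],"angular":[0,0,0],"hand":-1},{"translation":[0,0,-2],"angular":[0,0,0],"hand":-1},{"translation":[0,0,-2],"angular":[0,0,0],"hand":-1},{"translation":[0,0,-2],"angular":[0,0,0],"hand":-1},{"translation":[0,0,-2],"angular":[0,0,0],"hand":-1},{"translation":[0,0,-0.5],"angular":[0,0,0],"hand":-1},{"translation":[0,0,0],"angular":[0,0,0],"hand":-1},{"translation":[0,0,0],"angular":[0,0,0],"hand":-1}]'
python3 - <<'E'
from h import *
snap('side','d4',(120,270,180,380),4);snap('scene','s4',(140,290,180,360),4)
E
```

```text
time: 8.8
ee_pos: [0.5473, 0.0771, 0.1443]
eef_rot: [-0.068, 0.704, 0.068, 0.704]
ft_force: [0.8, -0.4, 0.2]
width: 0.0006
```

View pics/d4.png

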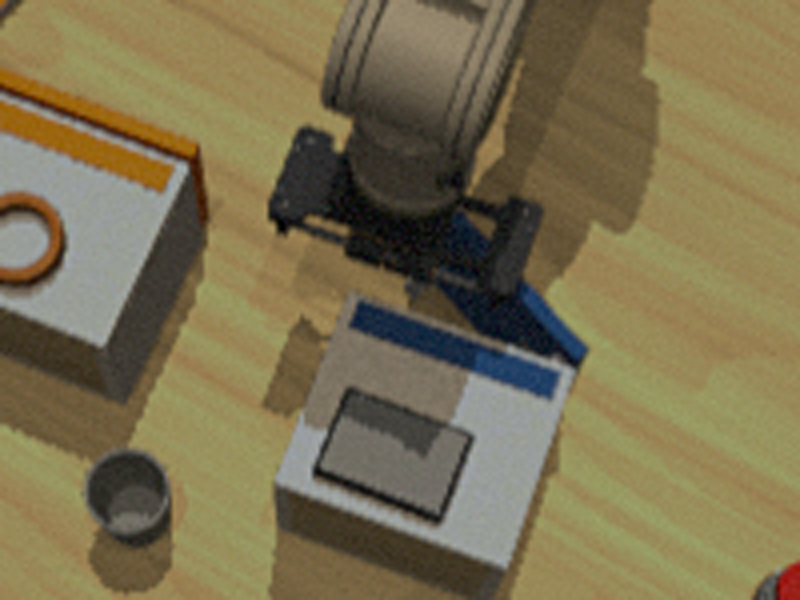

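View pics/s4.png

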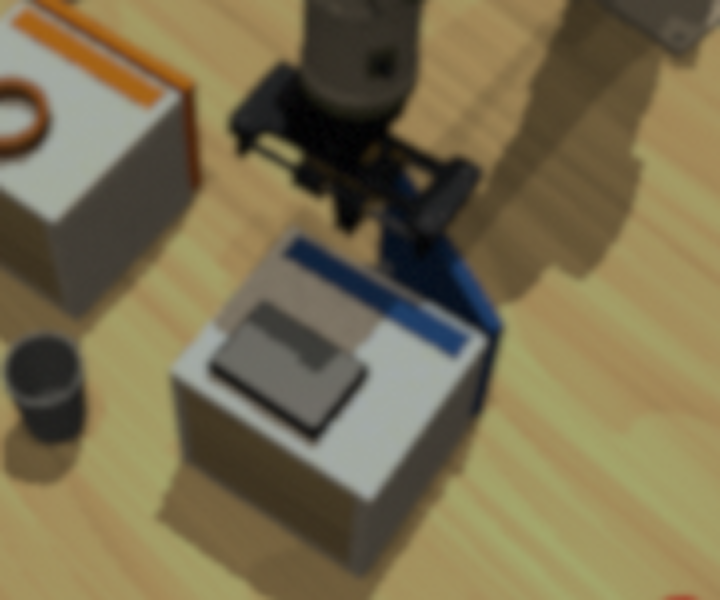

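The fingers are behind the door's free edge and touching nothing. I start the slow sweep.

```bash
python3 -m pendant '[{"translation":[-0.8,0.8,0],"angular":[0,0,0],"hand":-1},{"translation":[-0.8,0.9,0],"angular":[0,0,0],"hand":-1},{"translation":[-0.8,0.3,0],"angular":[0,0,0],"hand":-1},{"translation":[-0.8,0.3,0],"angular":[0,0,0],"hand":-1},{"translation":[-0.8,0.3,0],"angular":[0,0,0],"hand":-1},{"translation":[-0.8,0.3,0],"angular":[0,0,0],"hand":-1},{"translation":[-0.8,0.4,0],"angular":[0,0,0],"hand":-1},{"translation":[-0.8,0.5,0],"angular":[0,0,0],"hand":-1},{"translation":[-0.8,0.6,0],"angular":[0,0,0],"hand":-1}]'
python3 -m pendant '[{"translation":[-0.8,0.7,0],"angular":[0,0,0],"hand":-1},{"translation":[-0.7,0.7,0],"angular":[0,0,0],"hand":-1},{"translation":[-0.6,0.8,0],"angular":[0,0,0],"hand":-1},{"translation":[-0.5,0.8,0],"angular":[0,0,0],"hand":-1}]'
python3 - <<'E'
from h import *
snap('side','d5',(90,270,180,400),3.5);snap('scene','s5',(100,290,180,380),3)
E
```

```text
time: 9.8
ee_pos: [0.4743, 0.1213, 0.1436]
eef_rot: [-0.068, 0.704, 0.068, 0.704]
ft_force: [0.7, 0.4, -0.3]
width: 0.0008
time: 10.2
ee_pos: [0.4482, 0.1517, 0.1435]
eef_rot: [-0.068, 0.704, 0.068, 0.704]
ft_force: [0.9, -0.9, 0.5]
width: 0.0006
```

View pics/d5.png

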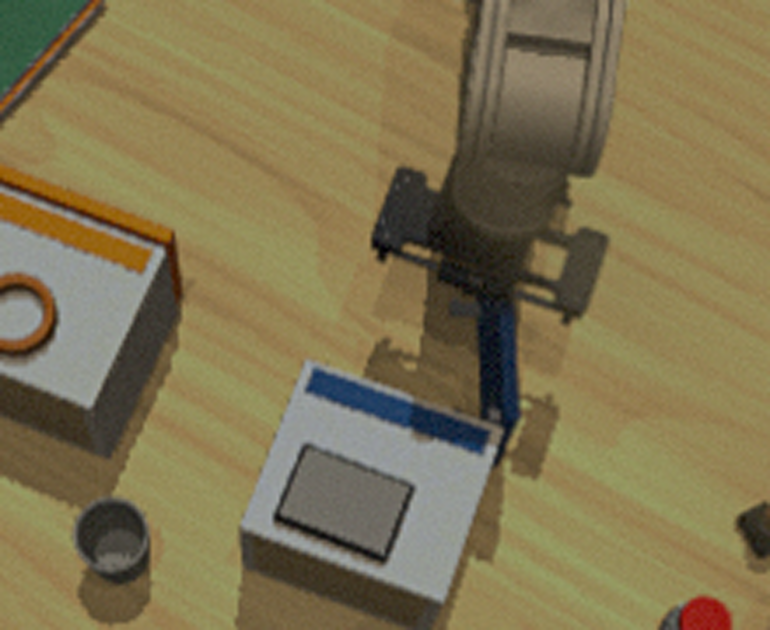

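View pics/s5.png

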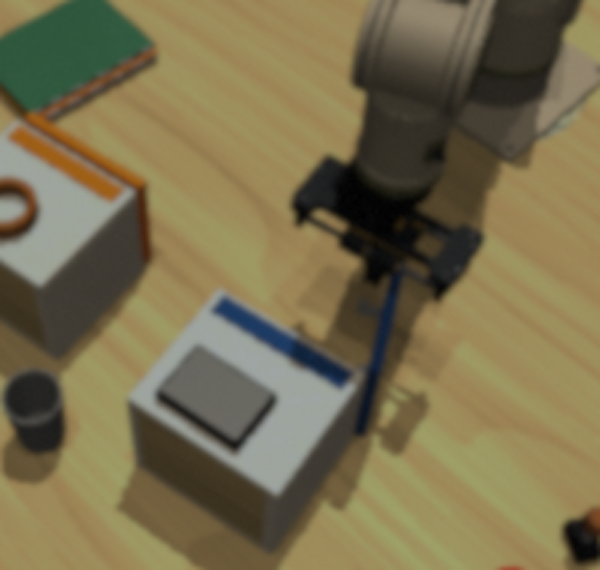

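The door is following, at roughly 1.2 rad. The pin turns with the door and sits below the fingertips. I continue to about 1.75 rad.

```bash
python3 -m pendant '[{"translation":[-0.5,0.8,0],"angular":[0,0,0],"hand":-1},{"translation":[-0.5,0.8,0],"angular":[0,0,0],"hand":-1},{"translation":[-0.4,0.8,0],"angular":[0,0,0],"hand":-1},{"translation":[-0.3,0.8,0],"angular":[0,0,0],"hand":-1},{"translation":[-0.2,0.8,0],"angular":[0,0,0],"hand":-1},{"translation":[-0.1,0.8,0],"angular":[0,0,0],"hand":-1},{"translation":[0,0.7,0],"angular":[0,0,0],"hand":-1},{"translation":[0,0.6,0],"angular":[0,0,0],"hand":-1},{"translation":[0,0.5,0],"angular":[0,0,0],"hand":-1},{"translation":[0,0.3,0],"angular":[0,0,0],"hand":-1},{"translation":[0,0,0],"angular":[0,0,0],"hand":-1},{"translation":[0,0,0],"angular":[0,0,0],"hand":-1}]'
python3 - <<'E'
from h import *
snap('side','d6',(90,270,180,400),3.5);snap('scene','s6',(100,290,180,380),3)
E
```

```text
time: 11.5
ee_pos: [0.429, 0.22, 0.1436]
eef_rot: [-0.068, 0.704, 0.068, 0.704]
ft_force: [0.4, 0.4, -0.0]
width: 0.0003
```

View pics/d6.png

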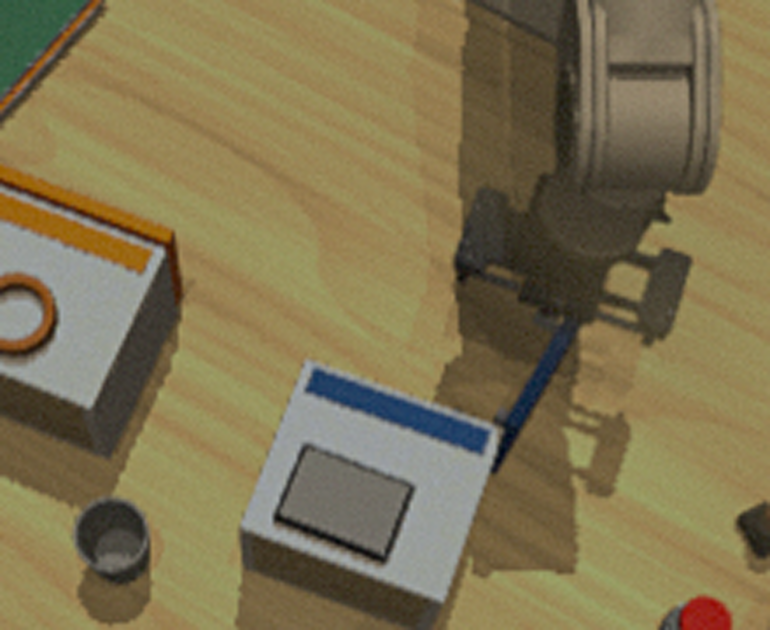

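The door is past a right angle. I move the fingers off its inner face, go up, and check.

```bash
python3 -m pendant '[{"translation":[0.1,-1,0],"angular":[0,0,0],"hand":-1},{"translation":[0.1,-1.5,0],"angular":[0,0,0],"hand":-1},{"translation":[0.1,-1.5,0],"angular":[0,0,0],"hand":-1},{"translation":[0,0,3],"angular":[0,0,0],"hand":-1},{"translation":[0,0,3],"angular":[0,0,0],"hand":-1},{"translation":[0,0,3],"angular":[0,0,0],"hand":-1},{"translation":[0,0,2],"angular":[0,0,0],"hand":-1},{"translation":[0,-3,1],"angular":[0,0,0],"hand":-1},{"translation":[0,-4,0],"angular":[0,0,0],"hand":-1},{"translation":[0,-4,0],"angular":[0,0,0],"hand":-1},{"translation":[0,-2,0],"angular":[0,0,0],"hand":-1},{"translation":[0,0,0],"angular":[0,0,0],"hand":-1},{"translation":[0,0,0],"angular":[0,0,0],"hand":-1}]'
python3 - <<'E'
from h import *
snap('side','d7',(90,270,180,400),3.5);snap('scene','s7',(100,290,180,380),3);print(r.read_state()['joint_vel'],r.read_state()['ft_force'])
E
```

```text
time: 12.9
ee_pos: [0.4317, 0.0494, 0.2636]
eef_rot: [-0.067, 0.704, 0.067, 0.704]
ft_force: [0.0, 0.6, 0.7]
width: 0.0005
[-0.01   0.006 -0.004 -0.005  0.003  0.    -0.   ] [-1.156  0.132 -0.026]
```

View pics/d7.png

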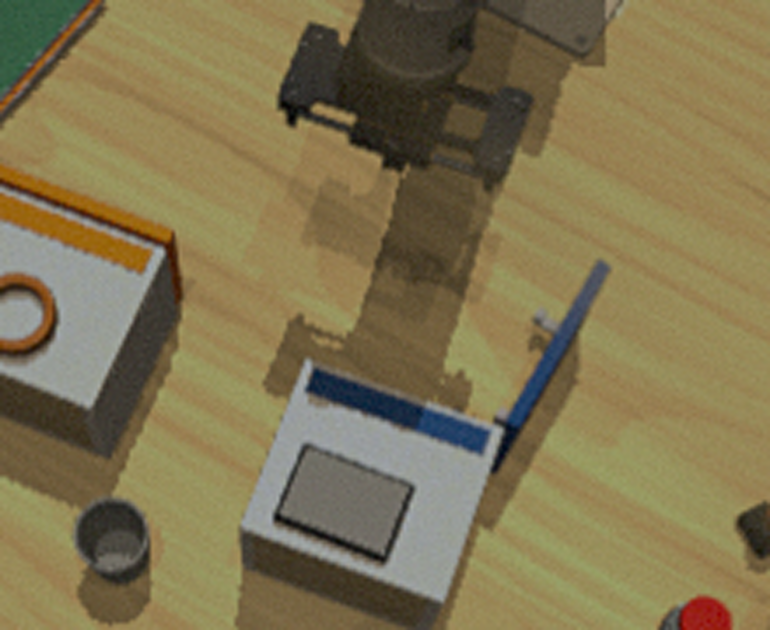

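View pics/s7.png

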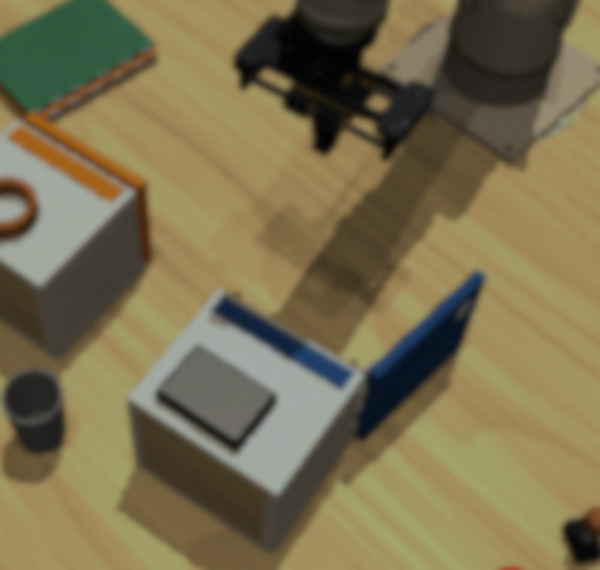

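The free top corner is at about (603, 264) in the side crop and (480, 275) in the scene crop. I measure the final angle, check that it holds, and compare the bystanders' pictures with the first ones.

```bash
python3 - <<'E'
from h import *
h=np.array([.5562,.2363])
for c,p in(('side',(165.4,352.3)),('scene',(191.7,340))):
    P=atz(c,p,.156);d=P[:2]-h
    print(c,P,np.hypot(*d),'rad from shut',(np.arctan2(-.982,.191)-np.arctan2(d[1],d[0]))%(2*np.pi))
for n in('scene','side'):
    im=r.camera(n)[:,:,::-1].astype(int);o=cv2.imread(f'pics/{n}0.png').astype(int)
    m=(np.abs(im-o).max(2)>45).astype(np.uint8)
    m=cv2.morphologyEx(m,cv2.MORPH_OPEN,np.ones((2,2),np.uint8))
    k,_,st,_=cv2.connectedComponentsWithStats(m)
    print(n,[s.tolist() for s in st[1:] if s[4]>8])
E
python3 -m pendant '[{"translation":[0,0,0],"angular":[0,0,0],"hand":-1},{"translation":[0,0,0],"angular":[0,0,0],"hand":-1},{"translation":[0,0,0],"angular":[0,0,0],"hand":-1},{"translation":[0,0,0],"angular":[0,0,0],"hand":-1},{"translation":[0,0,0],"angular":[0,0,0],"hand":-1}]'
python3 - <<'E'
from h import *
for c in('scene','side'):
    im=r.camera(c)[:,:,::-1];z=(100,290,180,380) if c=='scene' else (90,270,180,400);k=3 if c=='scene' else 3.5
    o=cv2.imread('pics/'+('s7' if c=='scene' else 'd7')+'.png').astype(int)
    n=cv2.resize(im[z[0]:z[1],z[2]:z[3]],None,fx=k,fy=k,interpolation=cv2.INTER_CUBIC).astype(int)
    print(c,'pixels changed vs 1 s ago',int((np.abs(n-o).max(2)>45).sum()))
E
```

```text
side [0.384 0.243 0.156] 0.17222526797625398 rad from shut 1.8036146305877905
scene [0.387 0.246 0.156] 0.1695132500199158 rad from shut 1.819278822590003
scene [[280, 0, 66, 54, 1749], [435, 0, 77, 96, 2366], [352, 15, 15, 8, 35], [259, 42, 66, 171, 5259], [448, 46, 6, 6, 24], [381, 51, 9, 3, 21], [370, 57, 16, 24, 223], [331, 71, 9, 27, 153], [490, 93, 22, 14, 141], [374, 96, 6, 7, 27], [505, 132, 7, 23, 120], [358, 135, 7, 16, 77], [324, 156, 129, 159, 4723], [444, 164, 68, 76, 3078], [256, 193, 85, 68, 1317]]
side [[298, 0, 7, 24, 56], [311, 0, 30, 18, 261], [438, 0, 6, 4, 18], [450, 0, 62, 83, 1732], [364, 4, 9, 31, 187], [441, 7, 8, 11, 42], [296, 15, 41, 65, 931], [370, 32, 5, 10, 26], [360, 49, 7, 10, 42], [261, 65, 69, 134, 4084], [354, 81, 5, 20, 81], [454, 87, 58, 113, 2890], [337, 110, 36, 53, 710], [371, 162, 4, 5, 12], [373, 171, 4, 3, 10], [266, 180, 81, 49, 760], [291, 183, 3, 4, 10], [281, 185, 9, 7, 36], [259, 189, 10, 10, 46], [360, 191, 4, 5, 11], [258, 200, 6, 4, 16], [269, 204, 5, 3, 11], [426, 208, 18, 15, 110], [443, 224, 4, 6, 14], [319, 229, 8, 13, 54], [395, 229, 5, 5, 16], [412, 242, 5, 5, 16]]
time: 13.6
ee_pos: [0.4319, 0.0501, 0.2636]
eef_rot: [-0.068, 0.704, 0.068, 0.704]
ft_force: [-0.7, 0.8, 0.1]
width: 0.0005
scene pixels changed vs 1 s ago 0
side pixels changed vs 1 s ago 13
```

```bash
python3 -c "
from bench import r
print(r.close_job())"
```

```text
the job is handed in; nothing more can be done
None
```

The blue door now stands open at about 1.8 rad (103°), and I handed the job in at about 13.7 s of the 51 s allowed.

- **Press:** I pressed the door front at the touch dot with closed fingers until it reached its inner stop, at about 14 N. After I drew the fingers back 12 cm and raised them, the door had sprung ajar by itself to about 0.5 rad.
- **Push:** I came down behind the free edge and pushed the door round slowly from its inner side. Then I moved the fingers off it and raised them clear.
- **Final angle:** the two cameras gave 1.80 and 1.82 rad. I measured to the door's outer top corner, so the true angle is at most about 0.08 rad lower, still well past a right angle.
- **Holding still:** pictures taken about 0.7 s apart showed no movement of the door.
- **Rest of the scene:** the orange door looks shut. The picture comparison showed no change at the book pile, bookend, tape roll, pen cup or ink pad.
- **Less certain:** the arm's shadow moved across the stamp and glue jar area, so the comparison could not check those two. The arm only passed near them at the very start, with the fingertips at about 22 cm, well above both.

No check failed. The force on the wrist at the end was only noise, about 1 N.

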